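Load two vacuum chucks for ultraviolet exposure

TASK

Load the two vacuum chucks on the exposure unit's tray: lay the round amber-coated glass blank flat and centred on the round pad and the square one on the square pad, then lay the round mask centred on the round blank and the square mask on the square blank, the square pieces with their sides in line with the square pad's. Set each piece down gently, never let one drop, and leave everything else where it is.

Things in the scene. Friction and masses are not known exactly. Their poses are not given: they have to be found in the camera images.
- round_blank_c (a point): Round glass blank, a disc 50 mm in diameter and 10 mm thick with an amber-orange resist coat on top and pale green glass sides; lies flat on the table. The point is its centre, half-way up (5 mm above its underside).
- square_blank_c (a point): Square glass blank, 42 x 50 mm and 10 mm thick, with the same amber-orange coat on top and pale green sides; lies flat on the table. The point is its centre, half-way up (5 mm above its underside); x and y axes run parallel to its sides.
- round_mask_c (a point): Round mask: a dark steel ring frame, outer diameter 60 mm, 16 mm tall, that carries a pale glass mask with a dark crosshair 5 mm above its flat underside; stands flat on the table, 0.15 kg nominal. The point is its centre, half-way up (8 mm above its underside). Grip it across the outside.
- square_mask_c (a point): Square mask: a dark steel square frame, 54 x 60 mm outside, 16 mm tall, that carries a pale glass mask with a dark grid 5 mm above its flat underside; stands flat on the table, 0.18 kg nominal. The point is its centre, half-way up (8 mm above its underside); x and y axes run parallel to its sides. Grip it across the outside.
- round_chuck_pad (a point): Centre of the top of the round vacuum chuck's pad: a bright aluminium disc 50 mm in diameter with ring grooves, standing 8 mm above a dark base block (110 x 110 mm, 14 mm tall) that is fixed on the aluminium loading tray. The pad's top is flat, without a rim, about 40 mm above the table. z axis up.
- square_chuck_pad (a point): Centre of the top of the square vacuum chuck's pad: a bright aluminium square 42 x 50 mm with square grooves, standing 8 mm above a dark base block (110 x 110 mm, 14 mm tall) that is fixed on the aluminium loading tray. The pad's top is flat, without a rim, about 40 mm above the table. x and y axes run parallel to the pad's sides, z up.
- dose_meter_c (a point): Bystander: grey pocket dose meter, 85 x 36 x 18 mm, lying on the table among the blanks and masks, long side along its x axis. The point is its centre.
- tweezers_c (a point): Bystander: steel plate tweezers with black tips, 140 x 17 x 8 mm, lying on the table along its x axis. The point lies half-way along and half-way up.
- tape_roll_c (a point): Bystander: roll of black tape lying flat, 64 mm in diameter, 19 mm tall. The point is its centre.
- wash_bottle_c (a point): Bystander: white squeeze bottle with a red cap and a thin spout, 64 mm in diameter, 160 mm tall, standing on the table to the right. The point lies on its axis 60 mm above its underside.

How it is judged:
At the end, for the whole second after the job is handed in: Each pad carries the blank of its shape, flat, centres within 8 mm, and on it the mask of that shape, flat, centres within 8 mm; the square blank and mask lie within 12 degrees of the square pad's sides (any quarter turn); all four are released and at rest (horizontal distance between round_blank_c and round_chuck_pad below 0.008 m and z of round_blank_c in the frame of round_chuck_pad between 0.002 and 0.008 m and angle between each of round_blank_c, round_mask_c, square_blank_c, square_mask_c's own z axis and vertical below 0.1 rad and horizontal distance between round_mask_c and round_blank_c below 0.008 m and z of round_mask_c in the frame of round_chuck_pad between 0.015 and 0.021 m and linear speed of each of round_blank, round_mask, square_blank, square_mask below 0.01 m/s and angular speed of each of round_blank, round_mask, square_blank, square_mask below 0.1 rad/s and horizontal distance between square_blank_c and square_chuck_pad below 0.008 m and z of square_blank_c in the frame of square_chuck_pad between 0.002 and 0.008 m and horizontal distance between square_mask_c and square_blank_c below 0.008 m and z of square_mask_c in the frame of square_chuck_pad between 0.015 and 0.021 m and (angle between the x axis of square_blank_c and the x axis of square_chuck_pad, either way round below 0.21 rad or angle between the x axis of square_blank_c and the y axis of square_chuck_pad, either way round below 0.21 rad) and (angle between the x axis of square_mask_c and the x axis of square_chuck_pad, either way round below 0.21 rad or angle between the x axis of square_mask_c and the y axis of square_chuck_pad, either way round below 0.21 rad)); the robot touches nothing.
It fails at once if a blank or a mask is dropped or thrown: it moves faster than 0.45 m/s (a fall of about 10 mm) with no finger on it ((contact force between the fingers and round_blank below 0.05 N and linear speed of round_blank above 0.45 m/s) or (contact force between the fingers and round_mask below 0.05 N and linear speed of round_mask above 0.45 m/s) or (contact force between the fingers and square_blank below 0.05 N and linear speed of square_blank above 0.45 m/s) or (contact force between the fingers and square_mask below 0.05 N and linear speed of square_mask above 0.45 m/s)).
It fails at once if the dose meter, the tweezers, the tape roll or the wash bottle is moved by more than 20 mm (distance of any of dose_meter_c, tweezers_c, tape_roll_c, wash_bottle_c from where it was at the start of the episode above 0.02 m).
It also fails if it takes over 96 s, if anything falls off the work surface, if the arm or the gripper's body presses on something with over 40 N, if the wrist force passes 120 N, or if a joint passes its speed limit or range.

ROBOT

A 6-joint arm with a two-finger parallel gripper is mounted at the origin on the work surface. World frame = base frame: x ahead of the robot, y to its left, z up, the work surface at z = 0. Lengths are in m, angles in rad, forces in N, time in s.
With the tool pointing down it reaches from about 0.325 to 0.85 m from the base axis. Payload 15.5 kg.
Tool frame: the origin (TCP) lies at the centre of the arm's flange, where the gripper is bolted on; the fingertips stand 191 mm ahead of it and the grasp point (between the pads) lies 172 mm ahead of it; z points along the fingers, x is the direction in which the jaws open and shut, and the axes are right-handed (so a half turn about z gives the same grasp; the last joint's range is limited). The gripper opens to 91 mm and grips with 3 to 60 N. Pads are 32 mm wide; open, the fingers measure 118 mm over their backs; the gripper's body (76 mm by 178 mm) begins 60 mm behind the grasp point.
Start: joints at [1.018, 0.494, 1.345, -0, 1.302, -0.096], TCP at [0.276, 0.561, 0.405] pointing down, gripper open.
Joint ranges: [-2.91, 2.91], [-0.82, 2.16], [0.22, 2.67], [-1.22, 4.37], [0.12, 2.79], [-3.08, 3.08]. Speed limits (rad/s): [1.89, 1.89, 2.57, 3.01, 3.01, 3.01].

INTERFACE

Orientations are given as a rotation vector (axis times angle).
In Python, from plant import goto, move_l, goto_joints, open_jaws, gripper_close, wait, solve_ik, grab_frame, camera_params, MotionError, close_job, search_frame, cut_out, current_time_s, current_q, current_dq, current_effort, current_ee_pos, current_orientation, current_ft_force, current_torque, current_gripper_width gives the robot as it stands. Calls block until the motion is done:
- goto(position, orientation): joint-space move of the TCP to a pose.
- move_l(position, feed=0.15, rot=None, contact_N=None): straight line of the TCP; rot=None keeps the orientation; feed is the mean speed in m/s. With contact_N (N) it stops when the force on the tool has changed by that much, and returns True; else False.
- goto_joints(angles): joint-space move.
- open_jaws() and gripper_close(grasp_force=None): open the fingers fully, or close them until they stop; grasp_force is the grip in N (None keeps the last).
- wait(seconds).
- solve_ik(position, orientation): joint angles nearest the present ones, or None.
- grab_frame(name): name is "scene" or "side" or "wrist"; returns (picture, depth): 384x512x3 uint8, blue, green, red; 384x512 float32, m along the optical axis (not along the pixel's ray), 0 where there is no reading.
- camera_params(name): a dict with "camera_matrix" (3x3 intrinsics, pixels), "rvec" (rotation vector, rad) and "tvec" (3), from world to camera coordinates, as OpenCV has them; the wrist camera has in their place "T_tool_cam" (4x4, takes a point from camera to tool coordinates, whose origin is the TCP and whose axes are the tool frame's). Camera axes: x right, y down, z forward; pixel columns grow to the right and rows downward; lengths in m; the calibration is good to about 2 mm. A picture is of the moment at which its call begins: read the wrist's pose just before it. camera_params takes no time and is no camera call.
A pose or a line that the arm cannot do raises MotionError and nothing moves.
- close_job(): hands the job in, once; it reports no verdict.
Trained networks look in the newest picture that a camera, given by its name, has taken for a name from the list of things; names that differ only in an ending like _2 or _b are one class to them, and where a whole thing is asked for, a point or a joint stands for the part that bears it (a point fixed in the world has none). Each returns a list of dicts, best first, with "confidence" (0 to 1); they miss things now and then, are a little off and sometimes report something else, mostly with a low value. They report only what shows in the picture. A call takes as long as a camera call.
- search_frame(camera, name): "centre" ([column, row] in pixels, amid what is visible of it).
- cut_out(camera, name): "region" (384x512 bool, what is visible of it) and "centre" ([column, row] in pixels, amid what is visible of it).
Readings, each from a call of its own:
- current_time_s(): time.
- current_q(): joint angles.
- current_dq(): joint speeds.
- current_effort(): joint torques, N m.
- current_ee_pos(): TCP position.
- current_orientation(): TCP orientation.
- current_ft_force(): force on the tool from outside, world axes, zero at the start.
- current_torque(): the same for the moment, N m.
- current_gripper_width(): finger opening in m.
Only numpy, scipy, OpenCV 4.12 (cv2) and the standard library are available. Lean on these libraries where they do the work, as an engineer would, in place of code of your own. Each camera call takes 0.05 s, during which the arm holds its last target.

## Working session

There is one attempt and no reset: what is moved stays moved. The work goes in short steps, each a Python script; the robot and the scene stay as the last script left them, time stands still between calls to the robot, and variables do not carry over. Pictures are saved under pics/ and viewed, and the job is handed in when it is done.

```bash
ls; mkdir -p pics
python3 - <<'E'
from plant import *
import cv2
for n in ["scene","side","wrist"]:
    p,d=grab_frame(n); cv2.imwrite(f"pics/{n}0.png",p)
    print(n,camera_params(n))
print(current_time_s(), current_orientation(), current_gripper_width())
E
```

```text
pics
scene {'camera_matrix': array([[401.96556875,   0.        , 250.91058978],
       [  0.        , 401.96556875, 187.98587183],
       [  0.        ,   0.        ,   1.        ]]), 'rvec': array([ 0.75142427,  2.53695169, -1.18796228]), 'tvec': array([ 0.49184424, -0.09590067,  1.29512589])}
side {'camera_matrix': array([[347.86633121,   0.        , 254.65253737],
       [  0.        , 347.86633121, 191.56008418],
       [  0.        ,   0.        ,   1.        ]]), 'rvec': array([ 2.31076193, -0.45539714,  0.20476745]), 'tvec': array([-0.53171795,  0.13249813,  1.0148222 ])}
wrist {'camera_matrix': array([[325.61617341,   0.        , 251.33493537],
       [  0.        , 325.61617341, 196.03034086],
       [  0.        ,   0.        ,   1.        ]]), 'T_tool_cam': array([[ 9.99999770e-01,  3.98589353e-04, -5.49376480e-04,
         4.75838867e-04],
       [-2.21210833e-04,  9.56604907e-01,  2.91388064e-01,
        -8.35316229e-02],
       [ 6.41680416e-04, -2.91387875e-01,  9.56604774e-01,
         2.00448173e-02],
       [ 0.00000000e+00,  0.00000000e+00,  0.00000000e+00,
         1.00000000e+00]])}
0.15 [ 2.66716027e+00  1.65929477e+00 -1.35028000e-03] 0.09115367105447415
```

View pics/scene0.png

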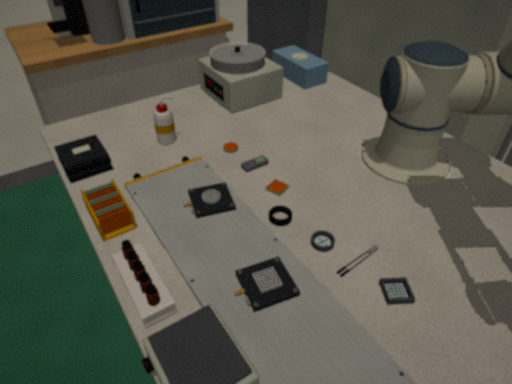

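View pics/side0.png

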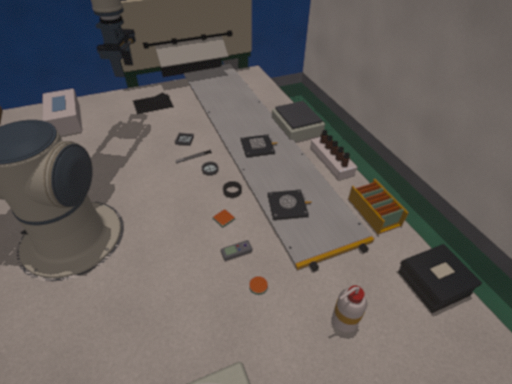

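View pics/wrist0.png

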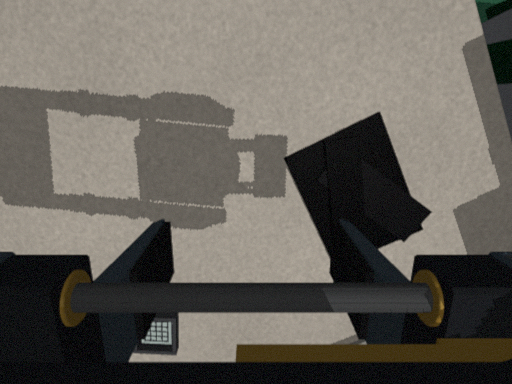

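```bash
cat > h.py <<'E'
from plant import *
import numpy as np, cv2
from scipy.spatial.transform import Rotation as R
NAMES=dict(round_blank_c=.010,square_blank_c=.010,round_mask_c=.016,square_mask_c=.016,round_chuck_pad=.04,square_chuck_pad=.04,dose_meter_c=.018,tweezers_c=.008,tape_roll_c=.019,wash_bottle_c=.06)
def campose(n):
    c=camera_params(n); K=c["camera_matrix"]
    if n=="wrist":
        T=np.eye(4);T[:3,:3]=R.from_rotvec(current_orientation()).as_matrix();T[:3,3]=current_ee_pos()
        T=T@np.array(c["T_tool_cam"]); return K,T[:3,:3],T[:3,3]
    Rm=cv2.Rodrigues(np.array(c["rvec"]))[0]; return K,Rm.T,-Rm.T@np.array(c["tvec"])
def toplane(px,z,cp):
    K,Rw,t=cp; px=np.atleast_2d(np.array(px,float))
    d=np.c_[(px[:,0]-K[0,2])/K[0,0],(px[:,1]-K[1,2])/K[1,1],np.ones(len(px))]@Rw.T
    s=(z-t[2])/d[:,2]; return (t+d*s[:,None])[:,:2]
def project(P,cp):
    K,Rw,t=cp; c=(np.atleast_2d(P)-t)@Rw; return np.c_[K[0,0]*c[:,0]/c[:,2]+K[0,2],K[1,1]*c[:,1]/c[:,2]+K[1,2]]
def topts(mask,d,cp):
    K,Rw,t=cp; v,u=np.nonzero(mask&(d>0)); zz=d[v,u]
    return np.c_[(u-K[0,2])/K[0,0]*zz,(v-K[1,2])/K[1,1]*zz,zz]@Rw.T+t
def rect(region,z,cp):
    cs,_=cv2.findContours(region.astype(np.uint8),cv2.RETR_EXTERNAL,cv2.CHAIN_APPROX_NONE)
    c=max(cs,key=cv2.contourArea)[:,0]
    w=toplane(c,z,cp)
    (cx,cy),(a,b),ang=cv2.minAreaRect((w*1000).astype(np.float32))
    return cx/1000,cy/1000,a,b,ang
E
python3 - <<'E'
from h import *
for cam in ["scene","side"]:
    p,d=grab_frame(cam); cp=campose(cam)
    for n,z in NAMES.items():
        r=cut_out(cam,n)
        for o in r[:2]:
            P=topts(o["region"],d,cp)
            print(cam,n,round(o["confidence"],2),np.round(o["centre"]),np.round(rect(o["region"],z,cp),3),"z90 %.3f"%np.percentile(P[:,2],80), o["region"].sum())
print(current_time_s())
E
```

```text
scene round_blank_c 0.52 [229. 147.] [ 0.442 -0.347 59.057 43.193 58.53 ] z90 0.011 124
scene square_blank_c 0.68 [279. 189.] [ 0.433 -0.097 61.109 55.801 21.829] z90 0.011 254
scene round_mask_c 0.71 [325. 239.] [ 0.464  0.14  74.025 58.528 37.234] z90 0.015 442
scene square_mask_c 0.8 [395. 289.] [ 0.428  0.341 68.638 68.662 57.   ] z90 0.015 779
scene round_chuck_pad 0.91 [209. 203.] [ 6.43000e-01 -1.26000e-01  1.23911e+02  1.28089e+02  7.44380e+01] z90 0.034 1260
scene square_chuck_pad 0.74 [355. 261.] [  0.453   0.244 137.76   18.359   6.639] z90 0.008 272
scene square_chuck_pad 0.66 [266. 285.] [  0.674   0.181 117.316 132.163  79.264] z90 0.035 2302
scene dose_meter_c 0.75 [254. 164.] [ 0.431 -0.222 47.724 91.604 88.805] z90 0.019 256
scene tweezers_c 0.8 [358. 260.] [ 0.477  0.233 39.892 16.624  6.163] z90 0.008 169
scene tape_roll_c 0.72 [277. 218.] [5.0300e-01 1.1000e-02 7.7400e+01 6.1569e+01 5.5137e+01] z90 0.019 360
scene wash_bottle_c 0.7 [164. 123.] [  0.591  -0.535 287.313  66.446  71.092] z90 0.111 765
side round_blank_c 0.7 [258. 284.] [ 0.438 -0.354 52.095 46.765 67
[... 423 characters left out ...]
78.695 69.609 65.54 ] z90 0.016 211
side square_mask_c 0.64 [211. 170.] [ 0.459  0.129 77.796 58.448 82.749] z90 0.016 213
side round_chuck_pad 0.83 [284. 202.] [  0.625  -0.147 121.928 123.019  75.414] z90 0.035 1031
side round_chuck_pad 0.47 [261. 146.] [  0.658   0.162 129.546 122.683  80.344] z90 0.037 634
side square_chuck_pad 0.78 [258. 146.] [  0.655   0.157 121.39  120.196  77.481] z90 0.038 601
side dose_meter_c 0.92 [234. 250.] [ 0.422 -0.234 85.774 46.648  4.731] z90 0.020 387
side tape_roll_c 0.65 [229. 194.] [ 4.9400e-01 -2.0000e-03  7.6490e+01  5.8743e+01  7.1181e+01] z90 0.020 214
side wash_bottle_c 0.61 [349. 309.] [  0.599  -0.514 125.489  65.297  35.302] z90 0.127 1184
1.25
```

```bash
cat >> h.py <<'E'
def down(yaw): return (R.from_euler('z',yaw)*R.from_euler('x',np.pi)).as_rotvec()
def near(yaw,per=np.pi):
    return yaw
E
python3 - <<'E'
from h import *
V=dict(square_mask_c=(.424,.336),square_chuck_pad=(.664,.17),round_chuck_pad=(.634,-.135),round_mask_c=(.461,.135),square_blank_c=(.431,-.10),round_blank_c=(.44,-.35))
for n,(x,y) in V.items():
    az=np.arctan2(y,x)
    yaw=az-np.pi/2  # tool x tangential?, 
    goto([x,y,.36],down(yaw)); wait(.15)
    cp=campose("wrist"); p,d=grab_frame("wrist"); np.savez(f"v_{n}.npz",p=p,d=d,K=cp[0],R=cp[1],t=cp[2])
    q=p.copy()
    for o in cut_out("wrist",n)[:2]:
        P=topts(o["region"],d,cp)
        cs,_=cv2.findContours(o["region"].astype(np.uint8),0,2); cv2.drawContours(q,cs,-1,(0,255,0),1)
        print(n,round(o["confidence"],2),np.round(o["centre"]),np.round(rect(o["region"],NAMES[n],cp),4),"z50 %.3f z90 %.3f"%tuple(np.percentile(P[:,2],[50,90])))
    cv2.imwrite(f"pics/v_{n}.png",q)
    print(current_time_s(),np.round(current_q(),2))
a=[cv2.imread(f"pics/v_{n}.png") for n in V]
m=np.vstack([np.hstack(a[:2]),np.hstack(a[2:4]),np.hstack(a[4:])])
cv2.imwrite("pics/m1.png",cv2.resize(m[:,:],(533*1,600)))
E
```

```text
square_mask_c 0.78 [247. 176.] [ 0.4219  0.3409 62.445  60.9641 60.3203] z50 0.006 z90 0.016
2.9417 [ 0.56  0.43  1.61 -0.    1.11  1.46]
square_chuck_pad 0.69 [246. 184.] [  0.6712   0.1744 108.18   129.2547  79.5382] z50 0.032 z90 0.040
4.3167 [0.17 0.62 1.23 0.   1.29 1.48]
round_chuck_pad 0.61 [257. 182.] [  0.6412  -0.1405 106.7006 127.7956  75.1201] z50 0.032 z90 0.040
5.7417 [-0.3   0.57  1.34  0.    1.24  1.48]
round_mask_c 0.58 [251. 176.] [ 0.4617  0.1366 59.7116 60.535  61.4229] z50 0.006 z90 0.016
7.2083 [ 0.16  0.35  1.75 -0.    1.04  1.45]
8.4 [-0.36  0.3   1.83  0.    1.01  1.44]
round_blank_c 0.65 [257. 174.] [ 0.4396 -0.3532 49.3882 49.1758  5.125 ] z50 0.010 z90 0.011
9.6333 [-0.78  0.45  1.56  0.    1.13  1.46]
```

View pics/m1.png

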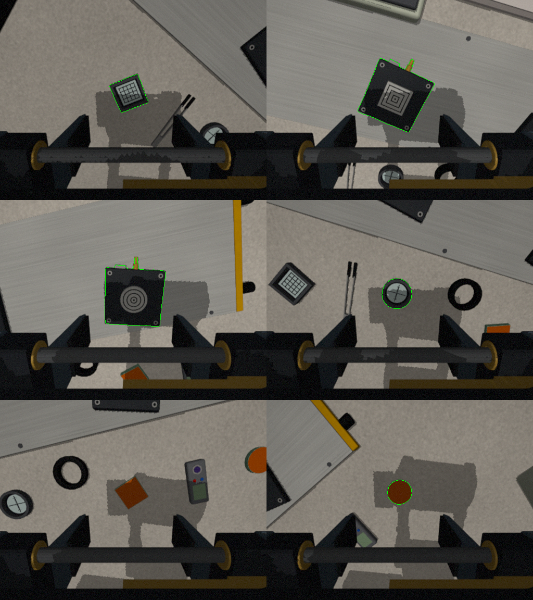

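Run:
```python
import numpy as np,cv2
from h import topts,toplane
def mar(P): 
    r=cv2.minAreaRect((P[:,:2]*1000).astype(np.float32)); return np.round([*r[0],*r[1],r[2]],1)
tiles=[]
for n,c,lo,hi,rad in [("square_chuck_pad",(.667,.174),.036,.05,.045),("round_chuck_pad",(.637,-.138),.036,.05,.045),("square_mask_c",(.422,.341),.012,.03,.05),("round_mask_c",(.4617,.1366),.012,.03,.045),("square_blank_c",(.431,-.10),.006,.03,.045),("round_blank_c",(.44,-.353),.006,.03,.045)]:
    f=np.load(f"v_{n}.npz"); cp=(f["K"],f["R"],f["t"]); d=f["d"]; p=f["p"]
    P=topts(np.ones_like(d,bool),d,cp); v,u=np.nonzero(d>0)
    s=(np.hypot(P[:,0]-c[0],P[:,1]-c[1])<rad)&(P[:,2]>lo)&(P[:,2]<hi)
    m=np.zeros(d.shape,np.uint8); m[v[s],u[s]]=1
    k,l,st,_=cv2.connectedComponentsWithStats(m); i=1+np.argmax(st[1:,4]); m=(l==i)
    Q=topts(m,d,cp)
    hull=mar(Q)
    cs,_=cv2.findContours(m.astype(np.uint8),0,1); cc=max(cs,key=cv2.contourArea)[:,0]
    zt=np.median(Q[:,2]); w=toplane(cc,zt,cp)
    print(n,m.sum(),"z %.4f"%zt,"rect",mar(w),"circ",np.round(cv2.minEnclosingCircle((w*1000).astype(np.float32)),1) if 0 else cv2.minEnclosingCircle((w*1000).astype(np.float32)))
    q=p.copy(); cv2.drawContours(q,[max(cs,key=cv2.contourArea)],-1,(0,255,0),1)
    x,y=cc.mean(0).astype(int); t=cv2.resize(q[max(0,y-60):y+60,max(0,x-60):x+60],(260,260)); tiles.append(t)
cv2.imwrite("pics/m2.png",np.vstack([np.hstack(tiles[:3]),np.hstack(tiles[3:])]))
```

```text
square_chuck_pad 2666 z 0.0404 rect [659.3 175.5  50.   50.8  79.8] circ ((659.0709838867188, 175.5549774169922), 34.87036895751953)
round_chuck_pad 2068 z 0.0404 rect [ 629.  -137.2   49.    49.8   78.1] circ ((628.8782958984375, -137.43443298339844), 25.266813278198242)
square_mask_c 1213 z 0.0160 rect [421.6 340.3  60.5  60.1  60.5] circ ((421.6953125, 340.06317138671875), 41.75732421875)
round_mask_c 927 z 0.0160 rect [461.5 136.3  59.   59.1  61.4] circ ((461.36260986328125, 136.14100646972656), 29.98060417175293)
square_blank_c 2254 z 0.0105 rect [431.6 -99.8  50.3  50.1  20.6] circ ((431.62591552734375, -99.7991943359375), 34.893001556396484)
round_blank_c 1742 z 0.0105 rect [ 439.5 -352.9   49.4   48.5    5.1] circ ((439.215576171875, -353.02734375), 25.091875076293945)
```

View pics/m2.png

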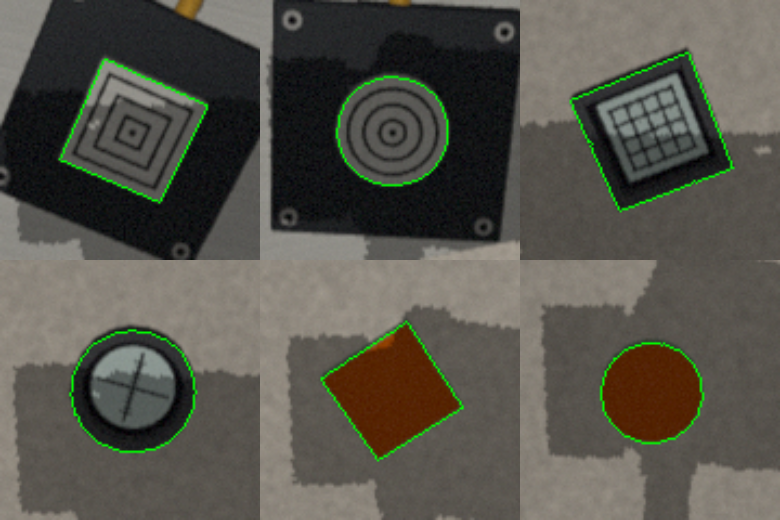

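```bash
cat >> h.py <<'E'
D=np.pi/180
def pick(xy,yaw,tipz,force):
    o=down(yaw*D); goto([*xy,.30],o)
    move_l([*xy,.191+tipz+.02],feed=.2)
    c=move_l([*xy,.191+tipz],feed=.05,contact_N=8)
    gripper_close(force); w=current_gripper_width()
    move_l([*xy,.191+tipz+.01],feed=.04); move_l([*xy,.31],feed=.2)
    print("pick contact",c,"w %.4f -> %.4f"%(w,current_gripper_width()),"t",current_time_s(),np.round(current_ft_force(),1))
def place(xy,yaw,surf,tipz):
    o=down(yaw*D); goto([*xy,surf+.191+tipz+.09],o)
    zt=.191+tipz+surf
    move_l([*xy,zt+.012],feed=.15); wait(.1)
    z=zt
    c=move_l([*xy,zt-.003],feed=.02,contact_N=4)
    z=current_ee_pos()[2]; print("contact",c,"z err mm %.2f"%((z-zt)*1e3),"ft",np.round(current_ft_force(),1),"w %.4f"%current_gripper_width())
    if not c or z-zt>.003: print("STOPPED, not released"); return False
    open_jaws(); 
    move_l([*xy,z+.10],feed=.2); print("t",current_time_s()); return True
E
python3 - <<'E'
from h import *
pick((.4393,-.353),-90,.0025,15)
cp=campose("wrist");p,d=grab_frame("wrist");cv2.imwrite("pics/held1.png",p)
place((.629,-.1373),-90,.0404,.0025)
E
```

```text
pick contact False w 0.0490 -> 0.0490 t 13.275 [0.6 0.  0.1]
contact True z err mm -0.71 ft [-0.1 -0.1  3.9] w 0.0495
t 17.2417
```

View pics/held1.png

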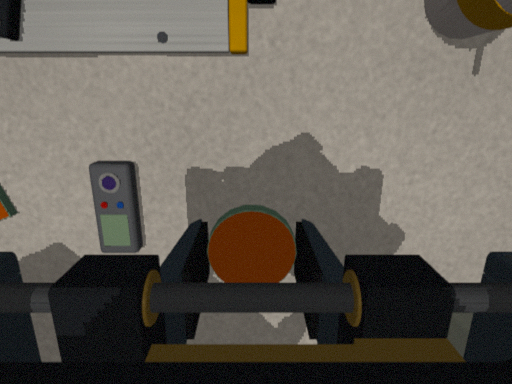

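```bash
cat >> h.py <<'E'
def look(c,lo,hi,rad,tag):
    wait(.1); cp=campose("wrist"); p,d=grab_frame("wrist")
    P=topts(np.ones_like(d,bool),d,cp); v,u=np.nonzero(d>0)
    s=(np.hypot(P[:,0]-c[0],P[:,1]-c[1])<rad)&(P[:,2]>lo)&(P[:,2]<hi)
    m=np.zeros(d.shape,np.uint8); m[v[s],u[s]]=1
    k,l,st,_=cv2.connectedComponentsWithStats(m); m=l==1+np.argmax(st[1:,4])
    cs,_=cv2.findContours(m.astype(np.uint8),0,1); cc=max(cs,key=cv2.contourArea)
    zt=np.median(topts(m,d,cp)[:,2]); w=(toplane(cc[:,0],zt,cp)*1000).astype(np.float32)
    r=cv2.minAreaRect(w); e=cv2.minEnclosingCircle(w)
    print(tag,"z %.4f"%zt,"rect",np.round([*r[0],*r[1],r[2]],1),"circ",np.round([*e[0],e[1]],1))
    cv2.drawContours(p,[cc],-1,(0,255,0),1); cv2.imwrite(f"pics/{tag}.png",p)
    return np.array(r[0])/1000,np.array(e[0])/1000,r[2]
E
python3 - <<'E'
from h import *
look((.629,-.1373),.046,.07,.05,"rb_placed")
E
```

```text
rb_placed z 0.0504 rect [ 629.3 -136.9   48.9   49.5   82.4] circ [ 629.2 -136.9   25.2]
```

View pics/rb_placed.png

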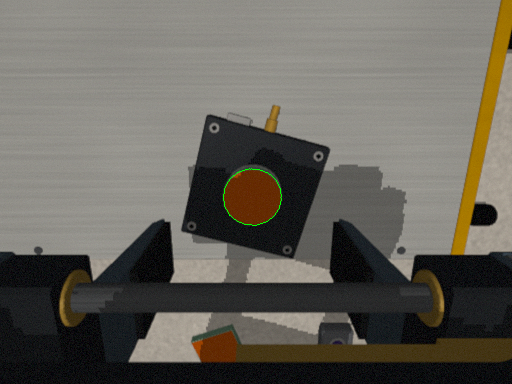

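Run:
```python
import cv2
p=cv2.imread("pics/rb_placed.png")[140:240,190:320]; cv2.imwrite("pics/z1.png",cv2.convertScaleAbs(cv2.resize(p,None,fx=6,fy=6,interpolation=2),alpha=1.8))
```

```text
(no output)
```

View pics/z1.png

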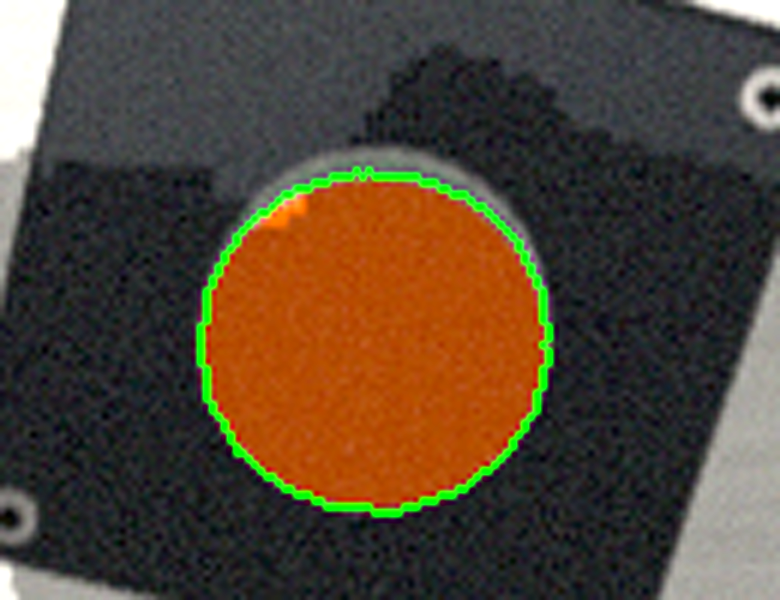

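Run:
```python
from h import *
pick((.4614,.1362),-10,.003,20)
place((.6292,-.1370),-40,.0504,.003)
look((.629,-.1373),.061,.08,.05,"rm_placed")
```

```text
pick contact False w 0.0596 -> 0.0591 t 21.425 [ 1.2  0.3 -1.7]
contact True z err mm -0.63 ft [0.2 0.2 3.9] w 0.0595
t 25.3333
rm_placed z 0.0660 rect [ 628.6 -136.5   59.    58.2   50. ] circ [ 628.6 -136.5   30.1]
```

View pics/rm_placed.png

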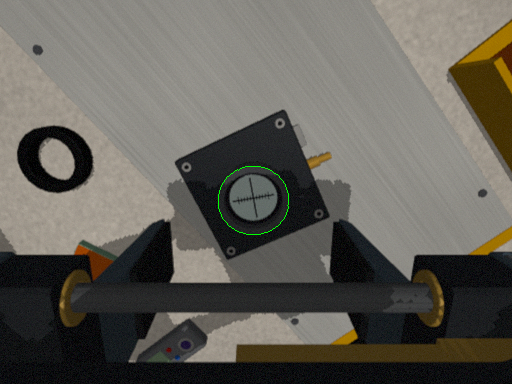

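The round mask sits at (253,200) px, about 0.7 mm from the blank centre. The square pieces are next.

Run:
```python
from h import *
pick((.4316,-.0998),-69.4,.0025,15)
if place((.6592,.1755),-100.2,.0404,.0025):
    look((.6592,.1755),.046,.07,.05,"sb_placed")
```

```text
pick contact False w 0.0501 -> 0.0500 t 29.2417 [-0.8 -0.3 -1.7]
contact True z err mm -0.81 ft [ 1.3 -0.1  4.1] w 0.0502
t 33.3833
sb_placed z 0.0505 rect [659.5 175.8  49.8  50.   79.8] circ [658.9 176.2  34.6]
```

View pics/sb_placed.png

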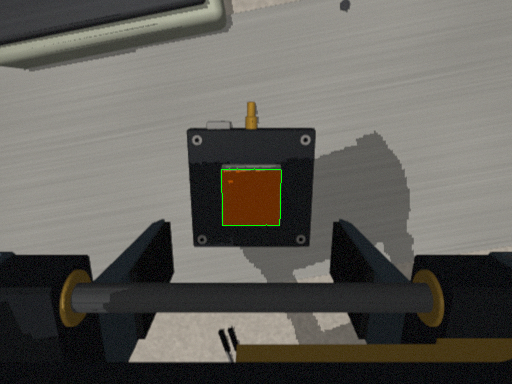

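Run:
```python
from h import *
pick((.4216,.3402),-29.5,.003,22)
if place((.6594,.1757),-10.2,.0504,.003):
    look((.6592,.1755),.061,.08,.055,"sm_placed")
```

```text
pick contact False w 0.0598 -> 0.0598 t 37.45 [-0.4  0.4 -2.3]
contact True z err mm -0.62 ft [ 0.4 -0.4  5.2] w 0.0600
t 41.2417
sm_placed z 0.0660 rect [658.9 176.2  60.6  60.   79.8] circ [658.7 176.5  42.1]
```

View pics/sm_placed.png

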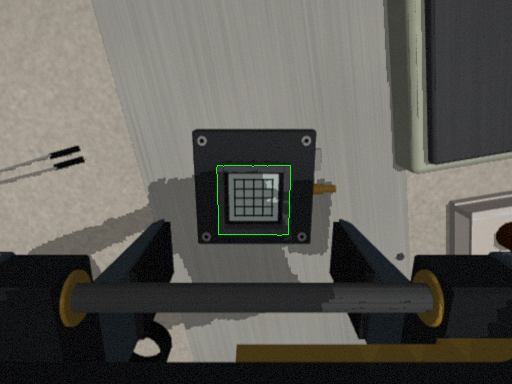

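Square mask at (254,199) px, flat and in line. I'll take one last overview before handing in.

Run:
```python
from h import *
goto([.45,.45,.40],down(-50*D)); wait(.3)
p,d=grab_frame("side"); cv2.imwrite("pics/side_end.png",p); q,_=grab_frame("scene"); cv2.imwrite("pics/scene_end.png",q)
cv2.imwrite("pics/end.png",cv2.resize(np.hstack([q,p]),(800,300)))
```

```text
(no output)
```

View pics/end.png

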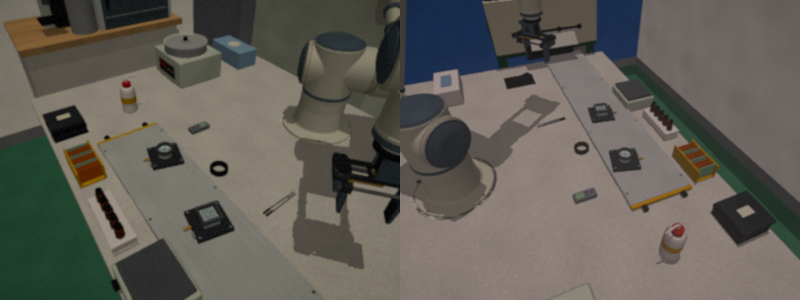

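Both stacks are on their chucks, at about (165,150) and (208,214) px in the left view. The meter, tweezers, tape and bottle look unmoved.

```bash
python3 -c "
from plant import *
print(current_time_s()); close_job()"
```

```text
43.1083
the job is handed in; nothing more can be done
```

I loaded both chucks, blank first and then mask on each, and handed the job in at about 43 s of the 96 s allowed. I lowered each piece slowly until the wrist felt 4–5 N of contact, then opened the jaws. Nothing was dropped.

The wrist camera checks after each placing, against limits of 8 mm and 12 degrees:

| Piece | Off centre | Top height | Expected |
|---|---|---|---|
| Round blank on round pad | under 1 mm | 50.4 mm | about 50 mm |
| Round mask on round blank | under 1 mm | 66.0 mm | about 66 mm |
| Square blank on square pad | under 1 mm | 50.5 mm | about 50 mm |
| Square mask on square blank | under 1 mm | 66.0 mm | about 66 mm |

- **Square alignment:** the square blank and mask both measured 79.8 degrees, the same as the pad.
- **Bystanders:** in the last overview pictures the dose meter, tweezers, tape roll and wash bottle look unmoved. I judged this by eye and did not measure it again.
- **Disagreements:**
  - The square blank and pad measured about 50 x 50 mm and the square mask about 60 x 60 mm, where the description gives 42 x 50 and 54 x 60 mm. This did not affect the placing.
  - The networks gave some wrong or missed detections. I positioned everything from depth outlines checked against the pictures instead.

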